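# Fit the mesh filter and close the filter drawer

## Task

The white machine's filter drawer stands open and empty. Lay the larger of the two mesh filters flat in the drawer's tray, without dropping it, then push the drawer home without slamming until it clicks past its catch and stays fully shut. Leave everything else on the bench where it is.

Things in the scene. Friction and masses are not known exactly. Their poses are not given: they have to be found in the camera images.
- filter_mid (a point): Larger mesh filter, loose, mesh down: aluminium frame 118 mm long (x), 104 wide (y), 18 high; rigid mesh floor 4 mm thick. A black grip rib, 70 mm long (x), 14 wide (y), stands along its middle up to 30 mm above the underside: pinch it across y from above; 38 mm free each side of it. Point: rib's middle, 15 mm above the underside; z up. Same either way round; about 0.22 kg.
- small_filter_mid (a point): The smaller mesh filter, of the same make-up, 84 mm long (x) by 74 mm wide (y), rib 50 mm long: a bystander for another machine. Point 15 mm above its underside, in its middle.
- drawer_seat (a point): Middle of the drawer's tray floor (top face, 90 mm above the bench); moves with the drawer. x: the way the drawer closes, y across, z up. Tray inside 130 mm (x) by 116 (y), walls 22 high. The filter lies on the floor, long side and rib along x, 6 mm to spare all round. The machine's slot is open to 36 mm above the floor: only a filter lying flat goes in.
- drawer_front (a point): Middle of the outer face of the drawer's flat white front, 71 mm before drawer_seat (-x), 106 mm above the bench; axes as drawer_seat. Push here along +x. The front is 152 mm wide, from 70 to 132 mm above the bench. A pull lip 90 mm wide juts 14 mm forward along its foot, up to 78 mm above the bench.
- filter_drawer (a joint): How far the drawer is pulled out, m: 0 = fully home, 0.17 = fully out. Its slides resist with 1 to 2 N, plus 1 N for each 0.1 m/s. Over the last 21 mm a sprung roller catch adds up to about 5 N; let go between 21 and 9 mm the drawer is pushed back or stays put; from about 7 mm it pulls itself home and is held there by about 4 N, against a hard stop.
- machine: The white machine, fixed to the bench: 260 mm deep (x), 380 mm wide (y), 145 mm high. Origin on the bench at the middle of its underside; its front looks to -x; the drawer's middle line is 55 mm to its +y side.
- spray_can: Spray can, 66 mm across, 190 mm high, standing; a bystander. Origin under its middle.
- hex_key: L-shaped hex key, 8 mm thick, legs about 125 and 40 mm; a bystander.
- t_key: T-handle hex key, 130 mm long, handle 85 mm; a bystander.
- spanner: Combination spanner, 165 mm long, 8 mm thick; a bystander.
- screwdriver: Screwdriver, 190 mm long; a bystander.
- meter: Hand-held meter, 165 x 80 mm, 43 mm high over its dial; a bystander.
Not all that is in view belongs to the job. Leave any blue or orange look-alike of the part that bears filter_mid alone.

How it is judged:
On the way, in this order (a step that is already met when the one before it is completed fails the run):
1. the larger filter lies flat in the tray of the open drawer, let go (x of filter_mid in the frame of drawer_seat between -0.01 and 0.01 m and y of filter_mid in the frame of drawer_seat between -0.01 and 0.01 m and z of filter_mid in the frame of drawer_seat between 0.01 and 0.018 m and angle between filter_mid's own z axis and vertical below 0.06 rad and contact force between the fingers and filter below 0.1 N and value of joint filter_drawer above 0.04 m), for 0.2 s.
2. the drawer is home on its catch (value of joint filter_drawer below 0.003 m), for 0.2 s.
At the end, for the whole second after the job is handed in: The drawer is home on its catch (less than 3 mm out) with the larger filter at rest in its tray: within 10 mm of the tray's middle each way, flat on the floor (within 3 mm and 0.06 rad) (value of joint filter_drawer below 0.003 m and x of filter_mid in the frame of drawer_seat between -0.01 and 0.01 m and y of filter_mid in the frame of drawer_seat between -0.01 and 0.01 m and z of filter_mid in the frame of drawer_seat between 0.01 and 0.018 m and angle between filter_mid's own z axis and vertical below 0.06 rad and linear speed of filter below 0.02 m/s); the robot touches nothing.
It fails at once if the larger filter is dropped (falls free faster than 0.8 m/s, about 35 mm) (contact force between the fingers and filter below 0.01 N and linear speed of filter above 0.8 m/s).
It fails at once if the drawer is slammed (closes faster than 0.7 m/s) (velocity of joint filter_drawer below -0.7 m/s).
It fails at once if a bystander is moved more than 20 mm (distance of any of small_filter_mid, spray_can, hex_key, t_key, spanner, screwdriver, meter from where it was at the start of the episode above 0.02 m).
It also fails if it takes over 58 s, if anything falls off the work surface, if the arm or the gripper's body presses on something with over 40 N, if the wrist force passes 120 N, or if a joint passes its speed limit or range.

## Robot

A 7-joint arm with a two-finger parallel gripper is mounted at the origin on the work surface. World frame = base frame: x ahead of the robot, y to its left, z up, the work surface at z = 0. Lengths are in m, angles in rad, forces in N, time in s.
With the tool pointing down it reaches from about 0.425 to 0.925 m from the base axis. Payload 6.8 kg.
Tool frame: the origin (TCP) lies on the centre line of the jaws, within the pads' length; the fingertips stand 17 mm ahead of it and the grasp point (between the pads) lies 2 mm behind it; z points along the fingers, x is the direction in which the jaws open and shut, and the axes are right-handed (so a half turn about z gives the same grasp; the last joint's range is limited). The gripper opens to 85 mm and grips with 20 to 120 N. Pads are 22 mm wide; open, the fingers measure 114 mm over their backs; the gripper's body (76 mm by 85 mm) begins 54 mm behind the grasp point. The pads swing forward as they close: fully open they stand 13 mm farther back than shut.
Start: joints at [1.118, 0.477, 0.022, 1.555, -0.011, 1.109, -0.083], TCP at [0.228, -0.635, 0.248] pointing down, gripper open.
Joint ranges: [-2.96, 2.96], [-0.34, 2.1], [-1.41, 1.46], [0.24, 2.44], [-1.37, 4.51], [0.17, 1.92], [-2.96, 2.96]. Speed limits (rad/s): [2.39, 2.39, 3.14, 3.14, 3.14, 3.14, 3.14].

## Interface

Orientations are given as a unit quaternion [w, x, y, z].
In Python, from station import status, read_camera, camera_model, bot gives the robot as it stands.
- The arm moves only by the tool arm_command, never from a script. Its argument "series" is a list of rows, each a list of 3 entries, a list of its own where there are three numbers: the finger opening in mm, from 0 to 85.4, then the shift along the tool's x, y, z in mm, then the turn about the tool's z in rad. In form: [[gripper, [dx, dy, dz], roll], ...]. A call has 1 to 8 rows; each row is the pose to reach, as a shift and turn from the pose commanded when the call began, along the tool's axes at that moment; what a row does not reach only later rows make up. A row lasts 1/8 s, in which the tool goes at most 62.5 mm and 10.7 degrees, less where a joint would pass 70% of its speed; a pose out of reach is approached as far as the arm can. A call with a gripper value outside its range is refused whole. The fingers move at their own pace and stop on an object; "squeeze" is the grip in N (left out, the last holds). Time passes only in rows, so rows that repeat a pose let the fingers close. It gives the time, the measured TCP pose, the force and the opening at its end, in the units of the state.
- status.get_obs(): the state, without advancing time (a new reading comes with each control period).
- read_camera(name): name is "scene" or "top"; returns the picture (384x512x3 uint8, blue, green, red); there is no depth.
- camera_model(name): a dict with "fov_y" (degrees; the focal length in pixels is half the picture's height over the tangent of half this angle, whatever the lens; pixels are square), "cx", "cy" (the principal point, pixels), "k1" (the pictures are not rectified: a ray, as slopes to the right and down, at radius r is drawn at 1 + k1 r^2 times it, then the intrinsics apply), "R" (3x3) and "t" (3): a world point X has camera coordinates R X + t. Camera axes: x right, y down, z forward; pixel columns grow to the right and rows downward; lengths in m; the calibration is good to about 2 mm. A picture is of the moment at which its call begins. camera_model takes no time and is no camera call.
- bot.hand_in(): hands the job in, once; it reports no verdict.
The state is a dict: "t": time; "q": joint angles; "joint_vel": joint speeds; "joint_torque": joint torques, N m; "eef_pos": TCP position; "tool_rot": TCP orientation; "contact_force": force on the tool from outside, world axes, zero at the start; "torque": the same for the moment, N m; "gripper_width": opening from 0.0 (shut) to 1.0 (fully open).
Only numpy, scipy, OpenCV 4.12 (cv2) and the standard library are available. Lean on these libraries where they do the work, as an engineer would, in place of code of your own. Each camera call takes 0.05 s, during which the arm holds its last target.

## Working session

There is one attempt and no reset: what is moved stays moved. The work goes in short steps, Python scripts to look and compute and a tool call to move; the robot and the scene stay as the last step left them, time stands still between calls to the robot, and variables do not carry over. Pictures are saved under pics/ and viewed, and the job is handed in when it is done.

Besides the shell and the picture viewer there is one more tool, called as name(argument=value, ...), one argument or row to a line, values as JSON. arm_command: Moves the arm, as the interface text tells. Its arguments: {"type":"object","properties":{"series":{"type":"array"},"squeeze":{"type":"number"}},"required":["series"]}

```bash
mkdir -p pics; ls; python3 - <<'E'
from station import status, read_camera, camera_model, bot
import cv2
print(status.get_obs())
for n in("scene","top"):
    im=read_camera(n); cv2.imwrite(f"pics/{n}0.png",im); 
    m=camera_model(n);print(n,m)
E
```

```text
pics
{'t': 0.0, 'q': array([ 1.1179107 ,  0.47778214,  0.02236092,  1.55648271, -0.01148045,
        1.10931479, -0.08311272]), 'joint_vel': array([-1.58594118e-05, -1.51717742e-03,  1.11918687e-03,  1.29277370e-03,
        4.35656947e-04, -9.44273929e-04,  1.04483192e-03]), 'joint_torque': array([-5.01131726e-04, -5.96467924e+01,  1.60771888e+00, -2.81203365e+01,
        1.23841257e-02,  9.53905284e-03, -2.04097637e-05]), 'eef_pos': array([ 0.22791917, -0.63473928,  0.24732497]), 'tool_rot': array([-4.64865521e-04,  8.17921854e-01, -5.75328582e-01, -8.04630299e-04]), 'contact_force': array([-0.46815304, -0.68147299, -1.72907157]), 'torque': array([-0.01193289,  0.01734167,  0.02768199]), 'gripper_width': 1.0081509006246299}
scene {'fov_y': 43.76839460054908, 'cx': 250.06359501857767, 'cy': 193.3739735392928, 'k1': 0.06171229908345086, 'R': array([[-0.11199977,  0.99364372, -0.011323  ],
       [ 0.84482352,  0.0892136 , -0.52755488],
       [-0.52319143, -0.06865197, -0.84944549]]), 't': array([ 0.01639657, -0.39600122,  1.731587  ])}
top {'fov_y': 45.70464742865724, 'cx': 257.0258888440265, 'cy': 181.54552191657297, 'k1': -0.17671851495117938, 'R': array([[-1.92159018e-03, -9.99961735e-01,  8.53437363e-03],
       [-9.84389431e-01,  3.89526761e-04, -1.76003685e-01],
       [ 1.75993626e-01, -8.73935415e-03, -9.84352512e-01]]), 't': array([0.04888006, 0.53759897, 1.64618468])}
```

View pics/scene0.png

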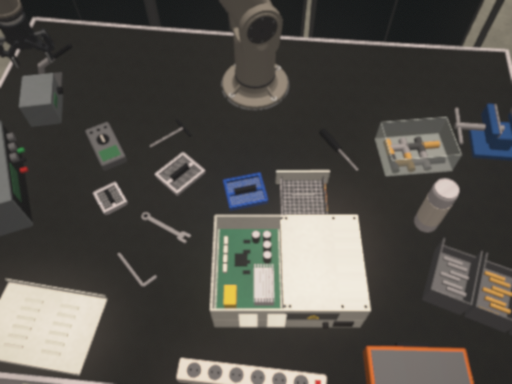

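View pics/top0.png

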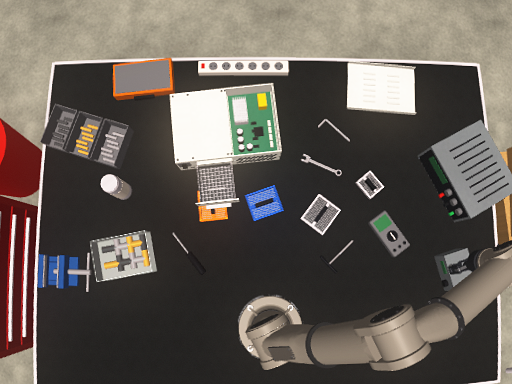

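The larger grey filter is at about top (320,214) and the small one at (369,184). The drawer tray is at top (216,183), with a blue look-alike at (265,203) and an orange one under the drawer front. I'll enlarge these areas next.

```bash
python3 - <<'E'
import cv2
t=cv2.imread("pics/top0.png");s=cv2.imread("pics/scene0.png")
def c(im,x,y,w,h,k,n): cv2.imwrite(n,cv2.resize(im[y:y+h,x:x+w],None,fx=k,fy=k,interpolation=cv2.INTER_CUBIC))
c(t,290,180,64,64,9,"pics/tf.png")
c(t,180,150,72,80,7,"pics/td.png")
c(s,150,145,64,56,10,"pics/sf.png")
c(s,200,155,180,70,4,"pics/sd.png")
E
```

```text
(no output)
```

View pics/tf.png

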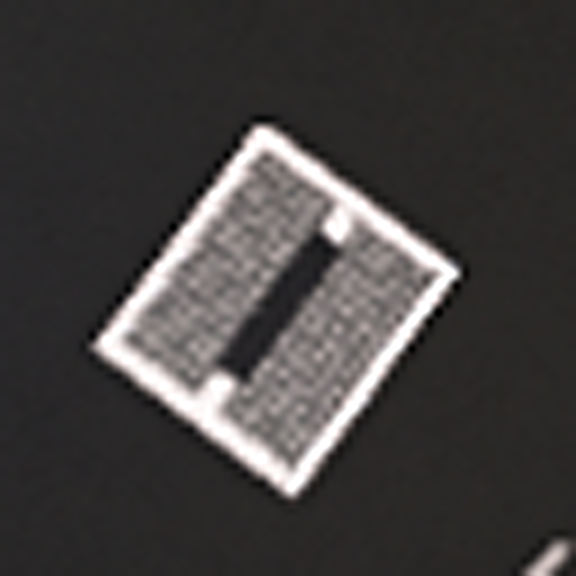

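View pics/td.png

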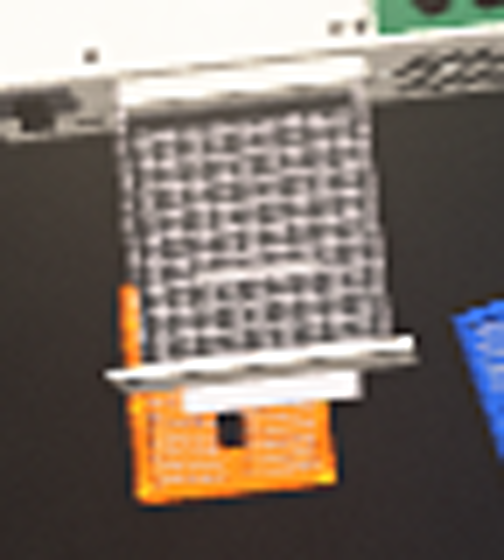

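View pics/sf.png

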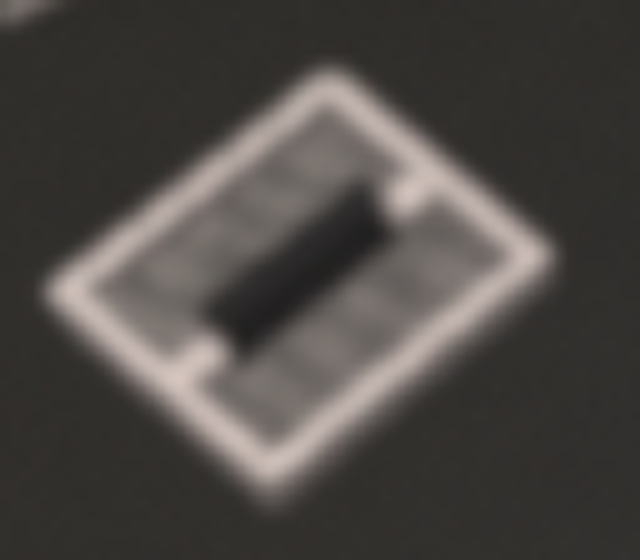

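View pics/sd.png

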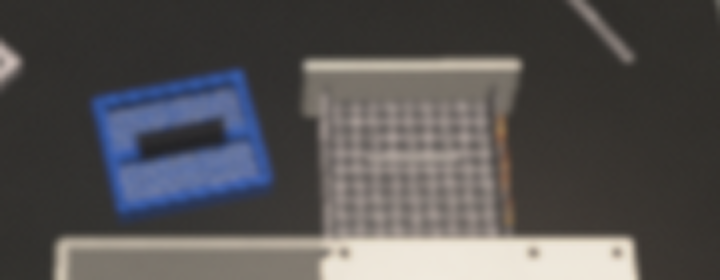

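```bash
python3 - <<'E'
import cv2
t=cv2.imread("pics/top0.png");s=cv2.imread("pics/scene0.png")
def c(im,x,y,w,h,k,n): cv2.imwrite(n,cv2.resize(im[y:y+h,x:x+w],None,fx=k,fy=k,interpolation=cv2.INTER_CUBIC))
c(t,160,75,130,145,4,"pics/tm.png")
c(s,200,160,180,150,4,"pics/sm.png")
E
```

```text
(no output)
```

View pics/tm.png

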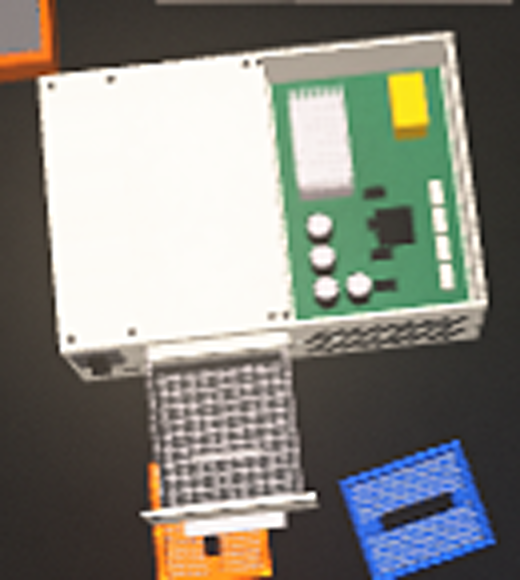

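View pics/sm.png

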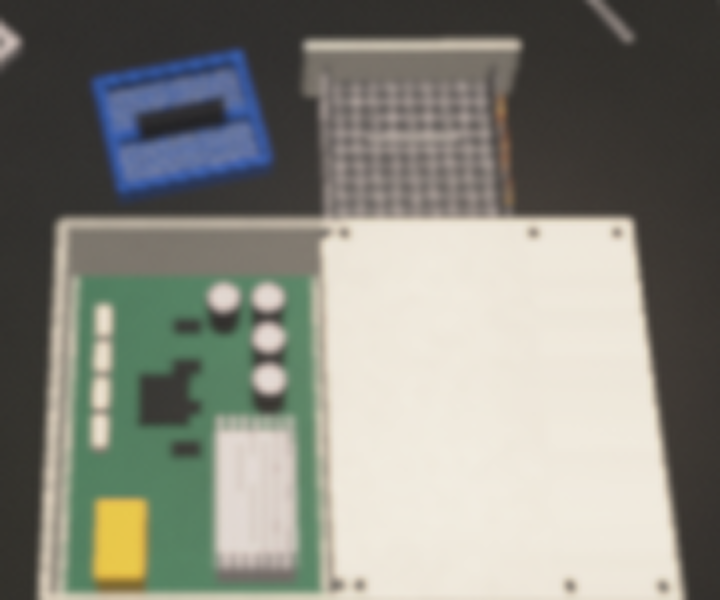

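```bash
cat > h.py <<'E'
import numpy as np
from station import status, read_camera, camera_model, bot
from scipy.optimize import least_squares
M={n:camera_model(n) for n in("scene","top")}
def proj(n,X):
    m=M[n];X=np.atleast_2d(X);c=X@m["R"].T+m["t"];f=192/np.tan(np.radians(m["fov_y"]/2))
    s=c[:,:2]/c[:,2:];s=s*(1+m["k1"]*(s**2).sum(1,keepdims=True))
    return s*f+[m["cx"],m["cy"]]
def unc(P,k,x0,y0): return (np.array(P,float)+.5)/k-.5+[x0,y0]
def fit(local,obs,p0,free=(0,1,2)):
    # local: dict cam->Nx3 local pts, obs: dict cam->Nx2 ; p=x,y,yaw
    def world(p,L):
        c,s=np.cos(p[2]),np.sin(p[2]);L=np.array(L,float)
        return np.c_[p[0]+c*L[:,0]-s*L[:,1],p[1]+s*L[:,0]+c*L[:,1],L[:,2]]
    def r(p): return np.concatenate([(proj(n,world(p,local[n]))-obs[n]).ravel() for n in local])
    o=least_squares(r,p0);return o.x,r(o.x).reshape(-1,2)
E
cat > a.py <<'E'
from h import *
np.set_printoptions(precision=4,suppress=True)
for n in M: print(n,"cam",-M[n]["R"].T@M[n]["t"])
def box(l,w,z): return [[l/2,w/2,z],[l/2,-w/2,z],[-l/2,-w/2,z],[-l/2,w/2,z]]
# filter: top image corners order: top(far), right, bottom, left
T=unc([(262,125),(460,270),(293,495),(95,347)],9,290,180)
S=unc([(270,478),(45,290),(333,68),(553,253)],10,150,145)
b=box(.118,.104,.018)
for cams in (("top",),("scene",),("top","scene")):
    for order in range(2):
        bb=[b[(i+order)%4] for i in range(4)]
        p,r=fit({c:bb for c in cams},{c:{"top":T,"scene":S}[c] for c in cams},[.45,-.2,-.6-order*0+0 if order==0 else 1.0])
        print(cams,order,p,np.abs(r).mean()); 
    print(r)
mb=box(.26,.38,.145)
MT=unc([(38,75),(453,33),(487,305),(60,349)],4,160,75)
MS=unc([(632,219),(60,220)],4,200,160)
loc={"top":mb,"scene":[mb[3],mb[2]]}
p,r=fit(loc,{"top":MT,"scene":MS},[.75,.1,0]);print("mach",p,r)
x,y,a=p
# drawer front: outer top edge, unknown extension
import itertools
DS=unc([(520,41),(305,42)],4,200,160)
DT=unc([(184,392),(361,378)],7,180,150)
for off in np.arange(0.14,0.18,0.005):
    L=np.array([[-.13-off-0.0,.055+.076,.132],[-.13-off,.055-.076,.132]])
    W=np.c_[x+np.cos(a)*L[:,0]-np.sin(a)*L[:,1],y+np.sin(a)*L[:,0]+np.cos(a)*L[:,1],L[:,2]]
    print(off,(proj("scene",W)-DS).ravel(), proj("top",W).ravel())
E
python3 a.py
```

```text
scene cam [1.2423 0.1379 1.2622]
top cam [0.2396 0.0631 1.7146]
('top',) 0 [ 0.4196 -0.19   -0.654 ] 0.14889020367741068
('top',) 1 [ 0.4195 -0.1899  0.9187] 1.5142663611290494
[[-2.7512  0.1326]
 [ 0.3429  2.7478]
 [ 2.8358 -0.1661]
 [-0.4453 -2.6924]]
('scene',) 0 [ 0.4186 -0.1927 -0.6566] 0.22786750883122053
('scene',) 1 [ 0.4187 -0.1931  0.8921] 1.6557673507571735
[[ 2.4774  0.2612]
 [ 0.745  -3.3177]
 [-2.8439  0.1594]
 [-0.5212  2.9203]]
('top', 'scene') 0 [ 0.4192 -0.1915 -0.6556] 0.2886202157581703
('top', 'scene') 1 [ 0.4192 -0.1917  0.9037] 1.6065626612312762
[[-1.9744  0.1465]
 [ 0.8447  3.1288]
 [ 3.0096 -0.0335]
 [ 0.0099 -2.932 ]
 [ 3.1667  0.427 ]
 [ 1.0727 -2.9074]
 [-2.7543  0.3399]
 [-0.1016  2.856 ]]
mach [0.7397 0.1653 0.1087] [[ 0.7691  0.1918]
 [-0.098  -0.2436]
 [ 0.0481 -0.0882]
 [ 0.2498  0.3503]
 [ 0.1082  0.1052]
 [ 0.5759  0.1414]]
0.14 [0.6885 3.9087 0.9254 3.8703] [195.2125 199.9127 238.2163 195.2819]
0.14500000000000002 [0.5404 2.4558 0.8804 2.4211] [195.338  201.3159 238.3639 196.6834]
0.15000000000000002 [0.393  1.0085 0.8357 0.9774] [195.4638 202.7205 238.5117 198.0864]
0.15500000000000003 [ 0.2462 -0.4332  0.7911 -0.4608] [195.5899 204.1264 238.6597 199.4906]
0.16000000000000003 [ 0.1001 -1.8695  0.7468 -1.8936] [195.7164 205.5337 238.8079 200.8963]
0.16500000000000004 [-0.0453 -3.3004  0.7026 -3.3209] [195.8433 206.9423 238.9564 202.3033]
0.17000000000000004 [-0.1902 -4.7258  0.6587 -4.7429] [195.9704 208.3523 239.105  203.7116]
0.17500000000000004 [-0.3344 -6.1459  0.6149 -6.1596] [196.098  209.7635 239.2539 205.1213]
```

```bash
cat >> h.py <<'E'
def seatw(p,L):
    c,s=np.cos(p[2]),np.sin(p[2]);L=np.atleast_2d(np.array(L,float))
    return np.c_[p[0]+c*L[:,0]-s*L[:,1],p[1]+s*L[:,0]+c*L[:,1],L[:,2]]
E
python3 - <<'E'
from h import *
import cv2
np.set_printoptions(precision=4,suppress=True)
a=.1087
feat={"top":[[-.085,.045,.078],[-.085,-.045,.078],[-.071,.076,.132],[-.071,-.076,.132]],
"scene":[[-.071,.076,.132],[-.071,-.076,.132]]}
T=unc([(186,410),(362,396),(112,386),(415,354)],7,180,150)
S=unc([(520,41),(305,42)],4,200,160)
for cams in(("top",),("scene",),("top","scene")):
    p,r=fit({c:feat[c] for c in cams},{c:{"top":T,"scene":S}[c] for c in cams},[.6,.2,a]);print(cams,p);print(r)
    import numpy as np
def draw(n,p,src,x0,y0,w,h,k,out):
    im=cv2.imread(src);cr=cv2.resize(im[y0:y0+h,x0:x0+w],None,fx=k,fy=k,interpolation=cv2.INTER_CUBIC)
    def poly(L,col):
        q=(proj(n,seatw(p,L))-[x0,y0]+.5)*k-.5
        cv2.polylines(cr,[np.int32(np.round(q))],True,col,1)
    X,Y=.065,.058
    poly([[X,Y,.09],[X,-Y,.09],[-X,-Y,.09],[-X,Y,.09]],(0,255,0))
    poly([[X,Y,.112],[X,-Y,.112],[-X,-Y,.112],[-X,Y,.112]],(0,0,255))
    poly([[-.071,.076,.132],[-.071,-.076,.132],[-.071,-.076,.07],[-.071,.076,.07]],(255,0,255))
    poly([[-.085,.045,.078],[-.085,-.045,.078],[-.071,-.045,.078],[-.071,.045,.078]],(255,255,0))
    cv2.imwrite(out,cr)
p[2]=.1087
draw("top",p,"pics/top0.png",180,150,72,80,7,"pics/tdo.png")
draw("scene",p,"pics/scene0.png",260,155,90,70,8,"pics/sdo.png")
E
```

```text
('top',) [0.5208 0.1958 0.1006]
[[ 0.1945  0.7796]
 [-0.2078  0.3177]
 [ 0.0978 -0.6714]
 [-0.084  -0.3912]]
('scene',) [0.5227 0.1954 0.1086]
[[-0.2572  0.026 ]
 [ 0.2591 -0.0078]]
('top', 'scene') [0.5214 0.1956 0.1037]
[[ 0.3343  0.6246]
 [-0.0763  0.0858]
 [ 0.2323 -0.8026]
 [ 0.0361 -0.6561]
 [-0.0212 -0.2375]
 [ 0.506  -0.4814]]
```

View pics/tdo.png

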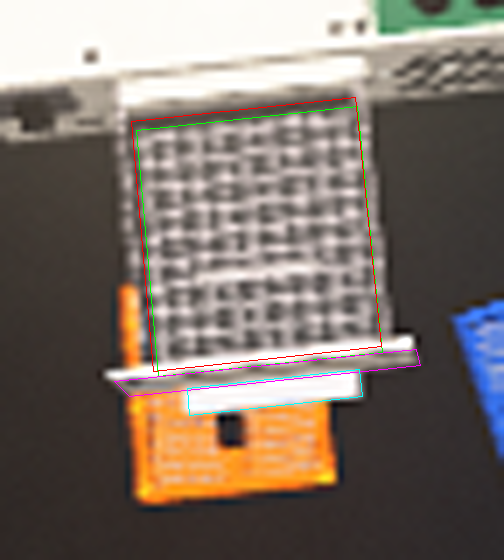

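View pics/sdo.png

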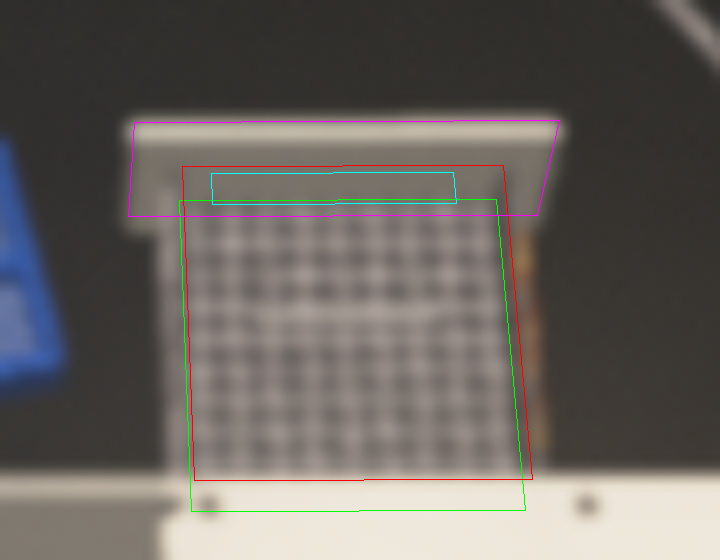

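```bash
cat >> h.py <<'E'
from scipy.spatial.transform import Rotation as Ro
def plan(target,xang,show=True):
    o=status.get_obs();q=o["tool_rot"];R=Ro.from_quat([q[1],q[2],q[3],q[0]]).as_matrix()
    d=R.T@(np.array(target)-o["eef_pos"])*1000
    cur=np.arctan2(R[1,0],R[0,0]);w=(xang-cur+np.pi)%(2*np.pi)-np.pi
    print("t",round(o["t"],2),"eef",o["eef_pos"].round(4),"xang",cur.round(4),"tilt",R[2,2].round(5),"F",o["contact_force"].round(1),"g",round(o["gripper_width"],3))
    print("shift mm",d.round(1),"roll",-w.round(4))
E
python3 -c "
from h import *
plan([.4192,-.1915,.248],-2.226)"
```

```text
t 0.1 eef [ 0.228  -0.6348  0.2474] xang -1.2259 tilt -1.0 F [-0.1  1.1 -0.3] g 0.999
shift mm [-352.6 -329.8   -0. ] roll 1.0001
```

arm_command(
  series=[
    [60, [-44, -41, 0], 0.125],
    [40, [-88, -82, 0], 0.25],
    [40, [-132, -123, 0], 0.375],
    [40, [-176, -165, 0], 0.5],
    [40, [-220, -206, 0], 0.625],
    [40, [-264, -247, 0], 0.75],
    [40, [-308, -289, 0], 0.875],
    [40, [-352.6, -329.8, 0], 1.0],
  ],
  squeeze=50,
)

```text
t: 1.1
eef_pos: [0.4198, -0.19, 0.2483]
tool_rot: [0.0, -0.44, 0.898, -0.0]
contact_force: [0.8, -0.4, 0.0]
gripper_width: 0.466
```

```bash
python3 -c "
from h import *
plan([.4192,-.1915,.06],-2.226)"
```

```text
t 1.1 eef [ 0.4198 -0.19    0.2483] xang -2.2302 tilt -1.0 F [ 0.8 -0.4  0. ] g 0.466
shift mm [  1.5  -0.4 188.3] roll -0.0042
```

arm_command(
  series=[
    [40, [0, 0, 50], 0],
    [40, [0, 0, 100], 0],
    [40, [0, 0, 145], 0],
    [40, [0, 0, 175], 0],
    [40, [0, 0, 175], 0],
  ],
)

```text
t: 1.72
eef_pos: [0.4176, -0.1913, 0.0715]
tool_rot: [-0.002, -0.442, 0.897, 0.002]
contact_force: [-1.0, -0.4, 0.8]
gripper_width: 0.471
```

```bash
python3 -c "
from h import *
import cv2
plan([.4192,-.1915,.027],-2.226)
im=read_camera('top');cv2.imwrite('pics/t2.png',cv2.resize(im[150:280,250:400],None,fx=5,fy=5,interpolation=cv2.INTER_CUBIC))
im=read_camera('scene');cv2.imwrite('pics/s2.png',cv2.resize(im[120:220,120:270],None,fx=5,fy=5,interpolation=cv2.INTER_CUBIC))"
```

```text
t 1.73 eef [ 0.4176 -0.1913  0.0715] xang -2.2258 tilt -0.99999 F [-1.  -0.4  0.8] g 0.471
shift mm [-0.9 -1.7 44.5] roll 0.0002
```

View pics/s2.png

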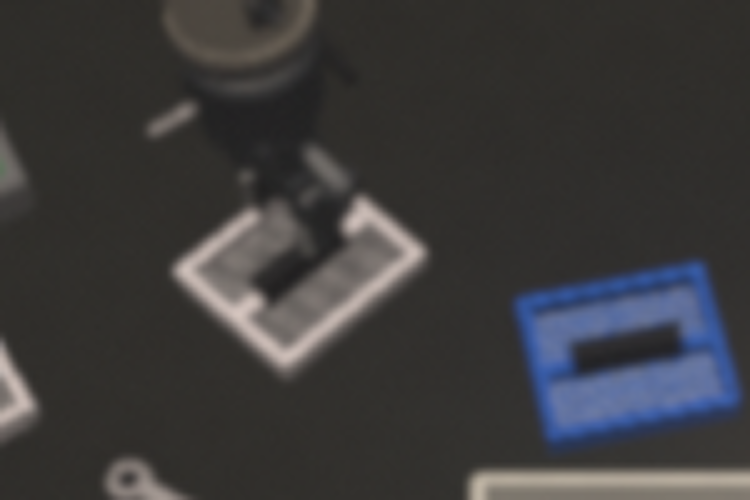

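View pics/t2.png

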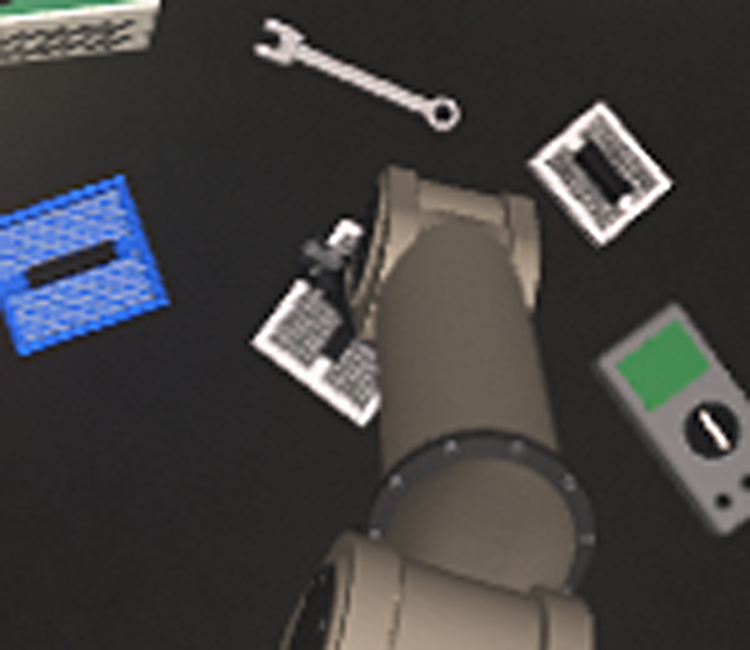

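The fingers hang over the rib in scene, around crop (310,220), inside the frame opening on both sides. It is clear to go down.

arm_command(
  series=[
    [40, [-0.5, -1, 20], 0],
    [40, [-0.9, -1.7, 36], 0],
    [40, [-0.9, -1.7, 44], 0],
    [40, [-0.9, -1.7, 44.5], 0],
    [14, [-0.9, -1.7, 44.5], 0],
    [8, [-0.9, -1.7, 44.5], 0],
    [5, [-0.9, -1.7, 44.5], 0],
    [5, [-0.9, -1.7, 44.5], 0],
  ],
)

```text
t: 2.82
eef_pos: [0.4216, -0.1926, 0.0294]
tool_rot: [0.0, -0.442, 0.897, -0.0]
contact_force: [-0.9, -0.2, 5.9]
gripper_width: 0.151
```

```bash
python3 -c "
from h import *
plan([.4192,-.1915,.027],-2.226)"
```

```text
t 2.83 eef [ 0.4216 -0.1926  0.0294] xang -2.2263 tilt -1.0 F [-0.9 -0.2  5.9] g 0.151
shift mm [0.6 2.5 2.4] roll -0.0003
```

arm_command(
  series=[
    [5, [0, 0, -6], 0],
    [5, [0, 0, -20], 0],
    [5, [0, 0, -50], 0],
    [5, [0, 0, -90], 0],
    [5, [0, 0, -140], 0],
    [5, [0, 0, -180], 0],
    [5, [0, 0, -190], 0],
    [5, [0, 0, -190], 0],
  ],
  squeeze=60,
)

```text
t: 3.82
eef_pos: [0.421, -0.1922, 0.219]
tool_rot: [0.0, -0.442, 0.897, -0.0]
contact_force: [-0.1, -0.0, -2.8]
gripper_width: 0.147
```

```bash
python3 -c "
from h import *
import cv2
plan([.523,.1957,.22],.1075-np.pi/2)
im=read_camera('scene');cv2.imwrite('pics/s3.png',cv2.resize(im[80:240,100:300],None,fx=4,fy=4,interpolation=cv2.INTER_CUBIC))"
```

```text
t 3.83 eef [ 0.421  -0.1922  0.219 ] xang -2.226 tilt -1.0 F [-0.1 -0.  -2.8] g 0.147
shift mm [-369.7  155.5   -1. ] roll -0.7627
```

View pics/s3.png

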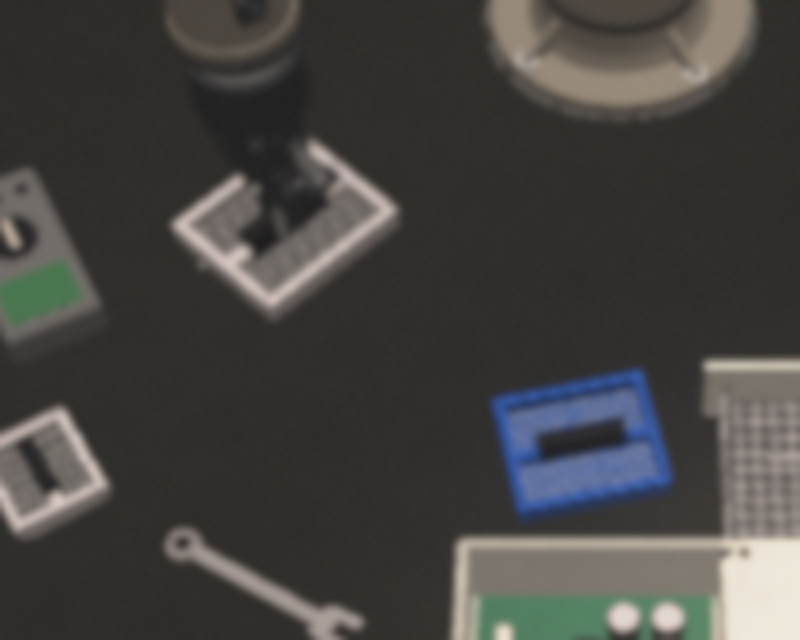

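The filter is lifted, level and held by its rib, at crop (285,225). Next I carry it over the tray.

arm_command(
  series=[
    [5, [-25, 10, 0], -0.05],
    [5, [-75, 31, 0], -0.15],
    [5, [-130, 54, 0], -0.27],
    [5, [-190, 79, 0], -0.39],
    [5, [-250, 105, 0], -0.51],
    [5, [-305, 128, 0], -0.63],
    [5, [-350, 147, 0], -0.72],
    [5, [-369.7, 155.5, 0], -0.763],
  ],
)

```text
t: 4.88
eef_pos: [0.5218, 0.2003, 0.2172]
tool_rot: [0.0, 0.747, -0.665, -0.002]
contact_force: [0.9, -1.0, -2.3]
gripper_width: 0.149
```

arm_command(
  series=[
    [5, [0, 0, 20], 0],
    [5, [0, 0, 40], 0],
    [5, [0, 0, 40], 0],
    [5, [0, 0, 40], 0],
  ],
)

```text
t: 5.38
eef_pos: [0.5232, 0.1955, 0.1789]
tool_rot: [0.0, 0.744, -0.668, -0.0]
contact_force: [0.0, 0.1, -1.6]
gripper_width: 0.148
```

```bash
python3 -c "
from h import *
import cv2
plan([.523,.1957,.18],.1075-np.pi/2)
im=read_camera('top');cv2.imwrite('pics/t4r.png',im);cv2.imwrite('pics/t4.png',cv2.resize(im[140:240,170:270],None,fx=6,fy=6,interpolation=cv2.INTER_CUBIC))
im=read_camera('scene');cv2.imwrite('pics/s4r.png',im);cv2.imwrite('pics/s4.png',cv2.resize(im[130:230,250:370],None,fx=6,fy=6,interpolation=cv2.INTER_CUBIC))"
```

```text
t 5.38 eef [0.5232 0.1955 0.1789] xang -1.4631 tilt -1.0 F [ 0.   0.1 -1.6] g 0.148
shift mm [-0.2  0.1 -1.1] roll 0.0002
```

View pics/s4.png

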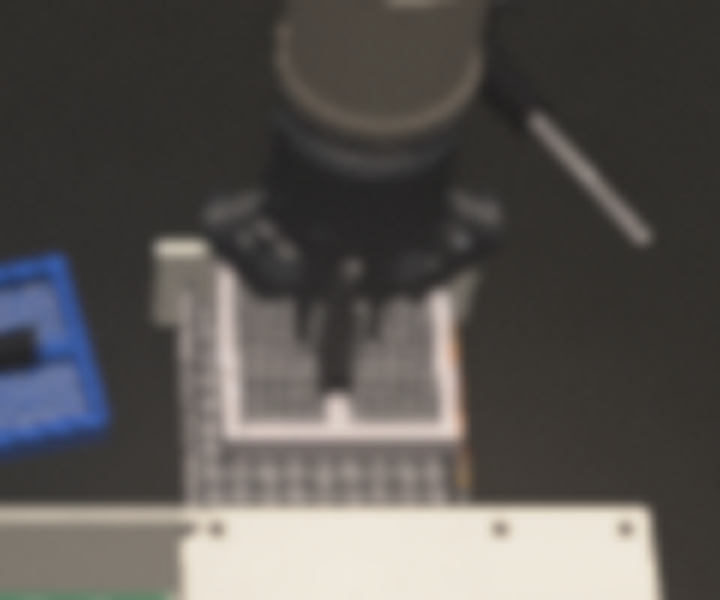

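View pics/t4.png

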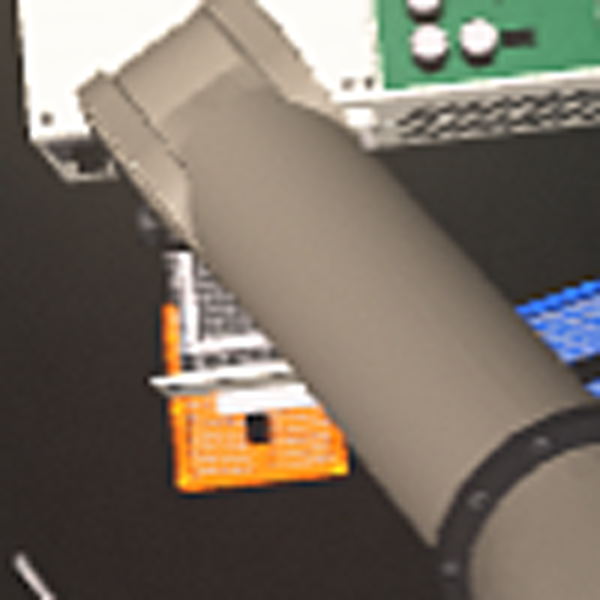

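```bash
python3 -c "
from h import *
np.set_printoptions(precision=4,suppress=True)
a=.1077
for u in(.027,.0295):
  z=.179-u+.018
  L={'scene':[[.059,-.052,z],[.059,.052,z]],'top':[[-.059,.052,z]]}
  O={'scene':unc([(222,438),(463,438)],6,250,130),'top':unc([(184,351)],6,170,140)}
  for c in (('scene',),('scene','top')):
    p,r=fit({k:L[k] for k in c},{k:O[k] for k in c},[.523,.195,a]);print(u,c,p);print(r)
  # individual, yaw fixed top
  from scipy.optimize import least_squares
  print('top',least_squares(lambda p:(proj('top',seatw([p[0],p[1],a],L['top']))-O['top']).ravel(),[.52,.19]).x)
"
```

```text
0.027 ('scene',) [0.5238 0.1959 0.1043]
[[ 0.4073 -0.0156]
 [-0.4049  0.0361]]
0.027 ('scene', 'top') [0.5232 0.1968 0.0938]
[[ 0.5339 -0.3622]
 [-0.2657  0.0424]
 [ 0.3067 -0.3904]]
top [0.5225 0.1988]
0.0295 ('scene',) [0.5223 0.1961 0.1041]
[[ 0.4521 -0.0173]
 [-0.4495  0.04  ]]
0.0295 ('scene', 'top') [0.5222 0.1971 0.0904]
[[ 0.5338 -0.2622]
 [-0.3423  0.2578]
 [ 0.243  -0.0363]]
top [0.5228 0.1991]
```

arm_command(
  series=[
    [5, [0, 0, 25], 0],
    [5, [0, 0, 42], 0],
    [5, [0, 0, 50], 0],
    [5, [0, 0, 54], 0],
    [5, [0, 0, 57], 0],
    [5, [0, 0, 58.5], 0],
    [5, [0, 0, 58.5], 0],
  ],
)

```text
t: 6.35
eef_pos: [0.5234, 0.1956, 0.1205]
tool_rot: [-0.0, 0.744, -0.668, 0.0]
contact_force: [-0.8, 0.2, -2.8]
gripper_width: 0.15
```

```bash
python3 -c "
from h import *
import cv2
plan([.523,.1957,.1185],.1075-np.pi/2)
im=read_camera('top');cv2.imwrite('pics/t5.png',cv2.resize(im[140:240,170:270],None,fx=6,fy=6,interpolation=cv2.INTER_CUBIC))
im=read_camera('scene');cv2.imwrite('pics/s5.png',cv2.resize(im[130:230,250:370],None,fx=6,fy=6,interpolation=cv2.INTER_CUBIC))"
```

```text
t 6.35 eef [0.5234 0.1956 0.1205] xang -1.4631 tilt -1.0 F [-0.8  0.2 -2.8] g 0.15
shift mm [-0.1  0.4  2. ] roll 0.0002
```

View pics/s5.png

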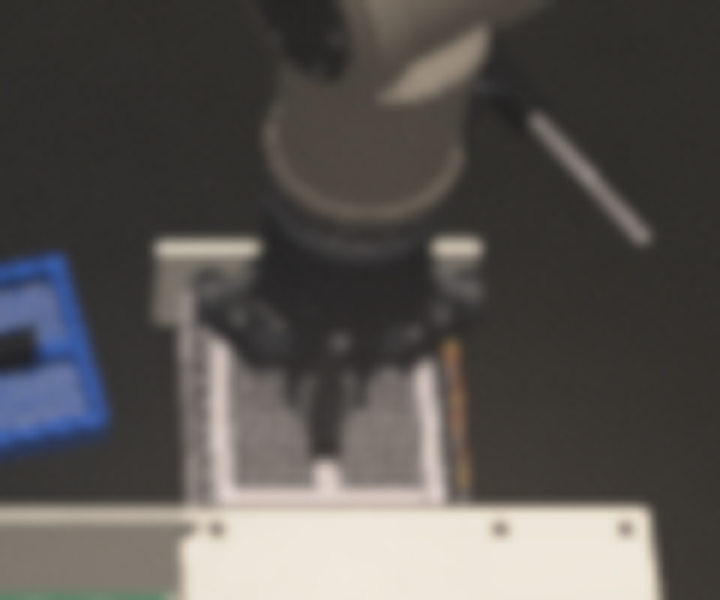

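arm_command(
  series=[
    [5, [0, 0, 0.7], 0],
    [5, [0, 0, 1.4], 0],
    [5, [0, 0, 2.0], 0],
    [5, [0, 0, 2.0], 0],
  ],
)

```text
t: 6.95
eef_pos: [0.5243, 0.1957, 0.1195]
tool_rot: [-0.001, 0.744, -0.668, 0.001]
contact_force: [-0.7, -1.6, 6.6]
gripper_width: 0.149
```

arm_command(
  series=[
    [20, [0, 0, 0], 0],
    [30, [0, 0, 0], 0],
    [40, [0, 0, 0], 0],
    [40, [0, 0, 0], 0],
    [40, [0, 0, -15], 0],
    [40, [0, 0, -40], 0],
    [40, [0, 0, -90], 0],
    [40, [0, 0, -140], 0],
  ],
)

```text
t: 7.95
eef_pos: [0.523, 0.1957, 0.2607]
tool_rot: [-0.0, 0.744, -0.668, -0.0]
contact_force: [0.5, -0.2, -0.6]
gripper_width: 0.467
```

```bash
python3 -c "
from h import *
import cv2
plan([.32,.17,.25],.1075-np.pi/2)
im=read_camera('top');cv2.imwrite('pics/t6.png',cv2.resize(im[140:240,170:270],None,fx=6,fy=6,interpolation=cv2.INTER_CUBIC))
im=read_camera('scene');cv2.imwrite('pics/s6.png',cv2.resize(im[130:230,250:370],None,fx=6,fy=6,interpolation=cv2.INTER_CUBIC))"
```

```text
t 7.95 eef [0.523  0.1957 0.2607] xang -1.4627 tilt -1.0 F [ 0.5 -0.2 -0.6] g 0.467
shift mm [  3.6 204.6  10.6] roll 0.0006
```

View pics/s6.png

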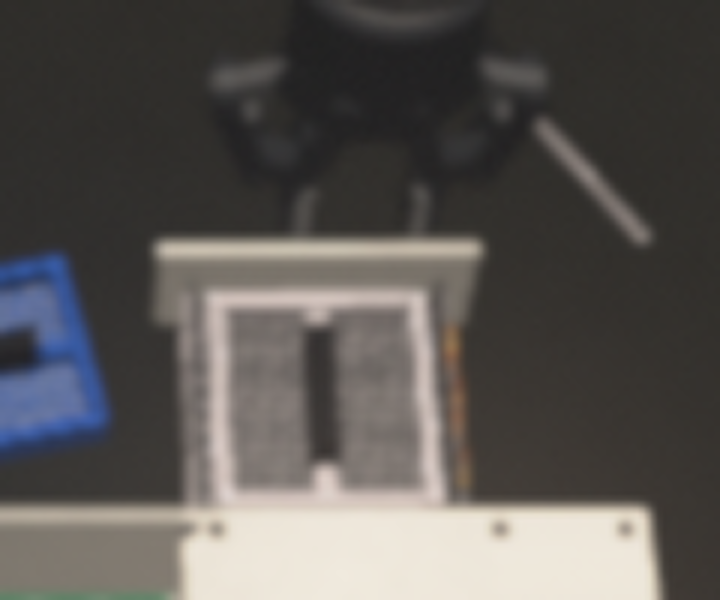

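Filter is flat in the tray with its frame at crop (205-445, 290-505), evenly inside the walls, and let go. I'll move in front of the drawer face with the fingers shut.

arm_command(
  series=[
    [20, [0, 40, 0], 0],
    [0, [0, 85, 0], 0],
    [0, [0, 106, 0], 0],
    [0, [0, 106, 40], 0],
    [0, [0, 106, 90], 0],
    [0, [0, 106, 130], 0],
    [0, [0, 106, 148.5], 0],
    [0, [0, 106, 148.5], 0],
  ],
)

```text
t: 9.05
eef_pos: [0.4169, 0.1838, 0.109]
tool_rot: [0.001, 0.744, -0.668, -0.001]
contact_force: [-0.4, 0.1, -0.2]
gripper_width: -0.005
```

```bash
python3 -c "
from h import *
import cv2
plan([.4524,.188,.112],.1075-np.pi/2)
im=read_camera('scene');cv2.imwrite('pics/s7.png',cv2.resize(im[130:230,250:370],None,fx=6,fy=6,interpolation=cv2.INTER_CUBIC))"
```

```text
t 9.05 eef [0.4169 0.1838 0.109 ] xang -1.4627 tilt -1.0 F [-0.4  0.1 -0.2] g -0.005
shift mm [ -0.3 -35.7  -3.1] roll 0.0006
```

View pics/s7.png

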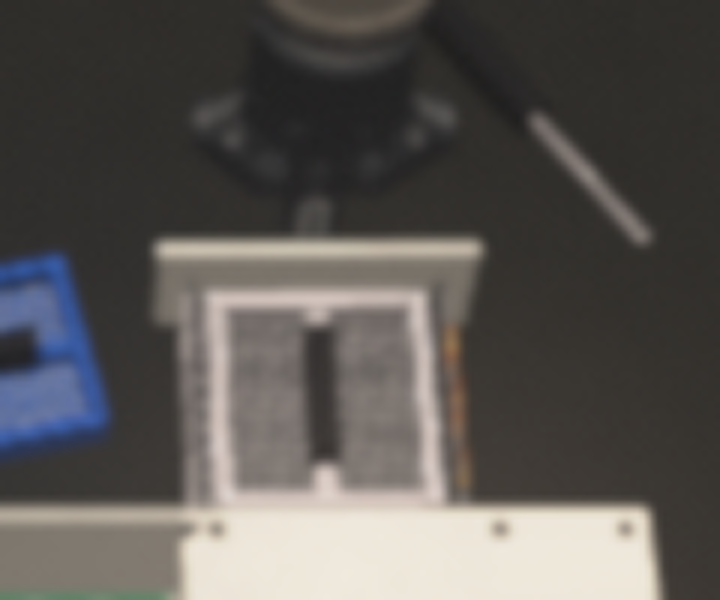

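arm_command(
  series=[
    [0, [0, -8, -3], 0],
    [0, [0, -15, -3], 0],
    [0, [0, -21, -3], 0],
    [0, [0, -27, -3], 0],
    [0, [0, -34, -3], 0],
    [0, [0, -42, -3], 0],
    [0, [0, -50, -3], 0],
    [0, [0, -58, -3], 0],
  ],
)

```text
t: 10.1
eef_pos: [0.476, 0.1905, 0.1127]
tool_rot: [0.0, 0.744, -0.668, -0.0]
contact_force: [-2.4, 0.2, 1.0]
gripper_width: -0.003
```

arm_command(
  series=[
    [0, [0, -8, 0], 0],
    [0, [0, -16, 0], 0],
    [0, [0, -24, 0], 0],
    [0, [0, -32, 0], 0],
    [0, [0, -40, 0], 0],
    [0, [0, -48, 0], 0],
    [0, [0, -56, 0], 0],
    [0, [0, -64, 0], 0],
  ],
)

```text
t: 11.1
eef_pos: [0.5396, 0.1975, 0.1128]
tool_rot: [-0.0, 0.744, -0.668, -0.0]
contact_force: [-2.3, 1.5, -0.2]
gripper_width: 0.003
```

```bash
python3 -c "
from h import *
import cv2
plan([.4524,.188,.112],.1075-np.pi/2)
im=read_camera('scene');cv2.imwrite('pics/s8.png',cv2.resize(im[130:230,250:370],None,fx=6,fy=6,interpolation=cv2.INTER_CUBIC))"
```

```text
t 11.1 eef [0.5396 0.1975 0.1128] xang -1.4629 tilt -1.0 F [-2.3  1.5 -0.2] g 0.003
shift mm [ 0.1 87.7  0.8] roll 0.0004
```

View pics/s8.png

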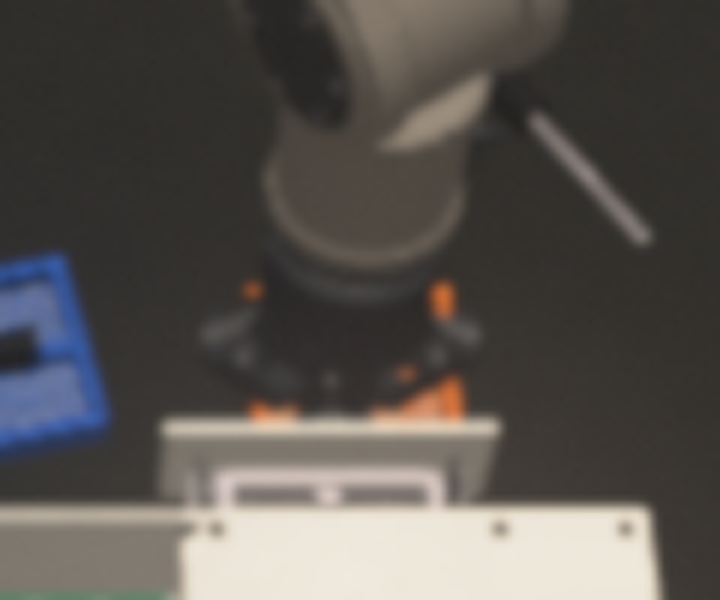

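The drawer slides evenly at about 2.4 N with the filter still seated. I'll continue, slower near the catch.

arm_command(
  series=[
    [0, [0, -7, 0], 0],
    [0, [0, -14, 0], 0],
    [0, [0, -20, 0], 0],
    [0, [0, -25, 0], 0],
    [0, [0, -29, 0], 0],
    [0, [0, -32, 0], 0],
    [0, [0, -35, 0], 0],
    [0, [0, -38, 0], 0],
  ],
)

```text
t: 12.15
eef_pos: [0.5746, 0.2011, 0.1124]
tool_rot: [0.002, 0.744, -0.668, -0.001]
contact_force: [-10.8, -1.0, 6.3]
gripper_width: -0.005
```

```bash
python3 -c "
from h import *
import cv2
im=read_camera('scene');cv2.imwrite('pics/s9.png',cv2.resize(im[130:240,240:370],None,fx=6,fy=6,interpolation=cv2.INTER_CUBIC))
im=read_camera('top');cv2.imwrite('pics/t9.png',cv2.resize(im[120:220,170:270],None,fx=6,fy=6,interpolation=cv2.INTER_CUBIC))
plan([.4524,.188,.112],.1075-np.pi/2)
"
```

```text
t 12.25 eef [0.5751 0.2012 0.1124] xang -1.4626 tilt -0.99999 F [-8.  -2.1  4.8] g -0.001
shift mm [ -0.2 123.4   0.9] roll 0.0007
```

View pics/s9.png

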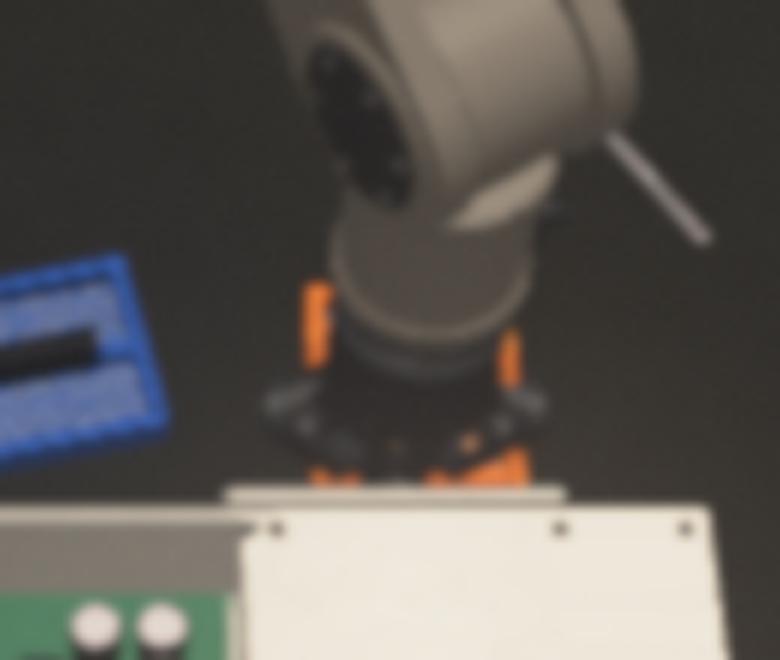

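View pics/t9.png

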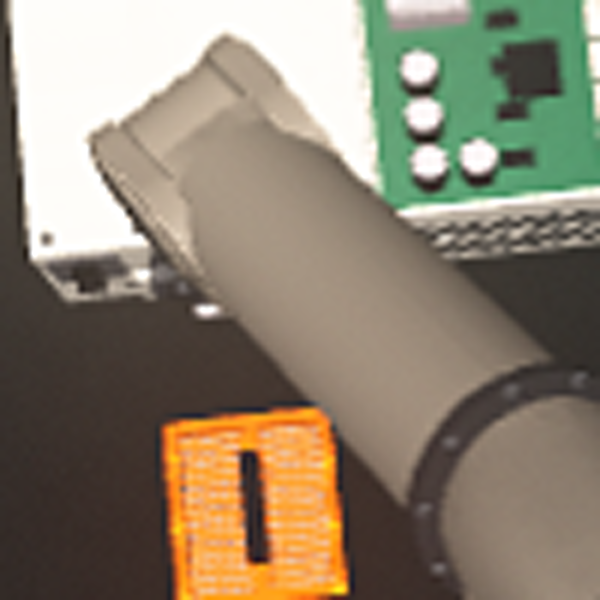

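arm_command(
  series=[
    [0, [0, -2, 0], 0],
    [0, [0, -4, 0], 0],
    [0, [0, -6, 0], 0],
    [0, [0, -7, 0], 0],
  ],
)

```text
t: 12.75
eef_pos: [0.5846, 0.2022, 0.1129]
tool_rot: [-0.0, 0.744, -0.668, 0.0]
contact_force: [-0.1, 0.0, -0.5]
gripper_width: -0.001
```

arm_command(
  series=[
    [0, [0, -1.5, 0], 0],
    [0, [0, -3, 0], 0],
    [0, [0, -4.5, 0], 0],
    [0, [0, -5, 0], 0],
  ],
)

```text
t: 13.25
eef_pos: [0.5869, 0.2025, 0.1126]
tool_rot: [0.002, 0.744, -0.668, -0.001]
contact_force: [-7.9, -1.5, 5.6]
gripper_width: -0.007
```

arm_command(
  series=[
    [0, [0, 8, 0], 0],
    [0, [0, 25, 0], 0],
    [0, [0, 55, 0], 0],
    [0, [0, 80, -40], 0],
    [0, [0, 110, -80], 0],
    [0, [0, 130, -110], 0],
    [0, [0, 130, -110], 0],
  ],
)

```text
t: 14.12
eef_pos: [0.4599, 0.1894, 0.2252]
tool_rot: [-0.002, 0.744, -0.668, 0.002]
contact_force: [1.3, 0.1, -0.0]
gripper_width: -0.001
```

```bash
python3 -c "
from h import *
import cv2
im=read_camera('scene');cv2.imwrite('pics/s10.png',cv2.resize(im[120:240,190:370],None,fx=4,fy=4,interpolation=cv2.INTER_CUBIC))
im=read_camera('top');cv2.imwrite('pics/t10.png',im)
plan([.4524,.188,.112],.1075-np.pi/2)
"
```

```text
t 14.22 eef [0.46   0.1885 0.2227] xang -1.4633 tilt -1.0 F [ 0.1  0.2 -0.3] g 0.002
shift mm [ -0.3   7.7 110.7] roll -0.0
```

View pics/s10.png

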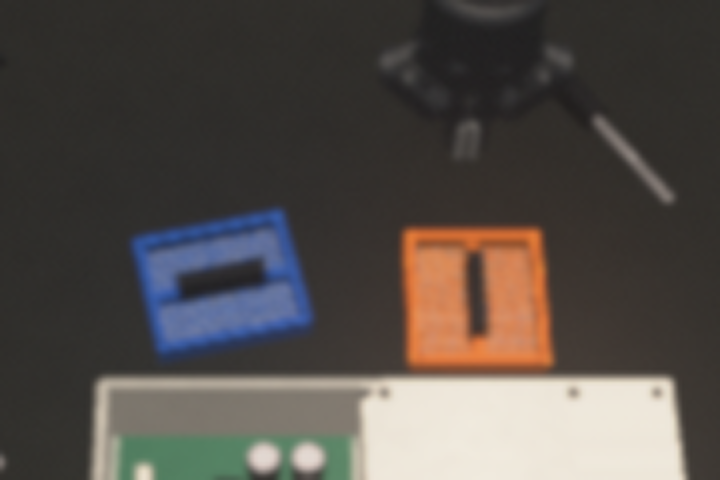

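View pics/t10.png

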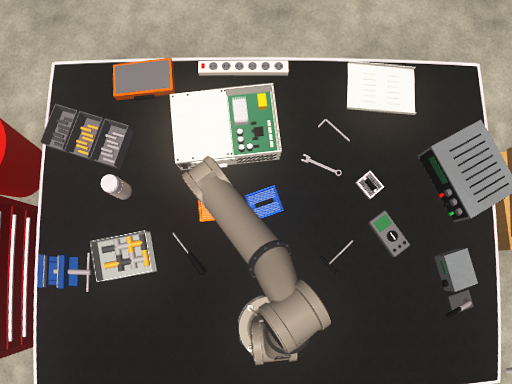

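arm_command(
  series=[
    [0, [50, 0, 0], 0],
    [0, [100, 0, 0], 0],
    [0, [150, 0, 0], 0],
    [0, [200, 0, 0], 0],
    [0, [250, 0, 0], 0],
    [0, [300, 0, 0], 0],
    [0, [300, 0, 0], 0],
  ],
)

```text
t: 15.1
eef_pos: [0.4915, -0.1145, 0.221]
tool_rot: [0.001, 0.741, -0.671, -0.001]
contact_force: [0.3, 0.3, -0.3]
gripper_width: 0.002
```

```bash
python3 -c "
from h import *
import cv2
im=read_camera('top');k=7;x0,y0=170,140
cr=cv2.resize(im[140:220,170:260],None,fx=7,fy=7,interpolation=cv2.INTER_CUBIC)
cv2.imwrite('pics/t11.png',cr)
for off in (0,.003,.006,.009,.012):
  a=.1087;L=[[-.13-off,.055+.076,.132],[-.13-off,.055-.076,.132],[-.144-off,.055+.045,.078],[-.144-off,.055-.045,.078]]
  print(off,((proj('top',seatw([.7397,.1653,a],L))-[x0,y0]+.5)*k-.5).round(0).tolist())
print(status.get_obs()['contact_force'])
"
```

```text
0 [[156.0, 152.0], [452.0, 120.0], [230.0, 194.0], [400.0, 175.0]]
0.003 [[156.0, 157.0], [453.0, 125.0], [231.0, 199.0], [401.0, 181.0]]
0.006 [[157.0, 163.0], [453.0, 131.0], [231.0, 205.0], [402.0, 186.0]]
0.009 [[157.0, 169.0], [454.0, 137.0], [232.0, 210.0], [402.0, 192.0]]
0.012 [[158.0, 174.0], [455.0, 142.0], [232.0, 216.0], [403.0, 198.0]]
[-0.065143    1.05901569 -0.55027804]
```

View pics/t11.png

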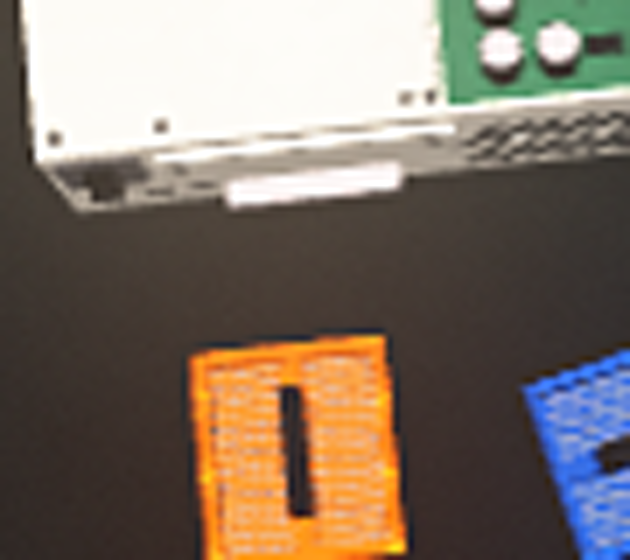

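```bash
python3 -c "
from station import bot
print(bot.hand_in())"
```

```text
the job is handed in; nothing more can be done
None
```

The larger filter is lying flat in the drawer's tray, the drawer is shut, and the job is handed in at about 15 s of the 58 s limit. `hand_in()` reports no verdict, so the result below rests on my own checks.

**What I did:** I pinched the grip rib at about 50–60 N, carried the filter over the tray and lowered it until I felt about 6 N from the floor. Then I let go. I pushed the drawer front with the fingers shut, at about 60 mm/s and slower near the catch.

**Last checks:**
- **Drawer:** The push force peaked at about 11 N in the catch region; the slide and catch figures add up to about 7 N. It fell to zero as the drawer pulled itself in, and a final light push met the hard stop at about 8 N. After the arm backed off, the top picture puts the front about 4–7 mm proud of the machine. That fits its 6 mm plate lying flush, so I read it as fully home.
- **Filter:** The scene picture after release shows it flat and evenly inside the tray walls. Before lowering, the scene camera put it within about 1 mm of the tray's middle. One rough corner in the top view disagreed by about 3 mm in y. I could not see the filter once the drawer was shut.
- **Other things on the bench:** The bystanders and the blue and orange look-alikes show no visible movement in the pictures. The arm is touching nothing.

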